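# Put the pencil stub away and snap the slide-top box shut

### The arm

A 7-joint arm with a two-finger parallel gripper is mounted at the origin on the work surface. World frame = base frame: x ahead of the robot, y to its left, z up, the work surface at z = 0. Lengths are in m, angles in rad, forces in N, time in s.
With the tool pointing down it reaches from about 0.4 to 0.925 m from the base axis. Payload 5.6 kg.
Tool frame: the origin (TCP) lies midway between the tips of the shut fingers; the grasp point (between the pads) lies 19 mm behind it; z points along the fingers, x is the direction in which the jaws open and shut, and the axes are right-handed (so a half turn about z gives the same grasp; the last joint's range is limited). The gripper opens to 85 mm and grips with 20 to 120 N. Pads are 22 mm wide; open, the fingers measure 114 mm over their backs; the gripper's body (76 mm by 85 mm) begins 54 mm behind the grasp point. The pads swing forward as they close: fully open they stand 13 mm farther back than shut.
Start: joints at [-1.359, 0.468, -0.012, 1.603, 0.006, 1.071, -0.056], TCP at [0.164, 0.629, 0.192] pointing down, gripper open.
Joint ranges: [-2.53, 2.53], [-0.31, 2.02], [-1.57, 1.55], [0.28, 2.44], [-1.29, 4.43], [0.15, 1.84], [-2.92, 2.92]. Speed limits (rad/s): [2.57, 2.57, 3.14, 3.14, 3.14, 3.14, 3.14].

### API

Orientations are given as [roll, pitch, yaw] about the fixed x, y, z axes, in that order (R = Rz(yaw) Ry(pitch) Rx(roll)).
In Python, from workcell import get_obs, get_image, get_calibration, sign_off gives the robot as it stands. The module is installed in compiled form; this text tells all that it offers.
- The arm moves only by the tool send_rows, never from a script. Its argument "deltas" is a list of rows, each an object with "dr": the turn, a rotation vector about the tool's x, y, z in degrees, a list of three; "travel": the shift along the tool's x, y, z in m, a list of three; "jaw": the opening in per cent of the stroke, from 0 (shut) to 100 (fully open). A call has 1 to 20 rows; each row shifts and turns the commanded pose from where the row before left it, along the tool's axes as they then stand; what a row does not reach is not made up. A row lasts 1/10 s, in which the tool goes at most 50 mm and 8.59 degrees, less where a joint would pass 70% of its speed; a pose out of reach is approached as far as the arm can. A call with a gripper value outside its range is refused whole. The fingers move at their own pace and stop on an object; "newtons" is the grip in N (left out, the last holds). Time passes only in rows, so rows that do not move let the fingers close. It gives the time, the measured TCP pose, the force and the opening at its end, in the units of the state.
- get_obs(): the state, without advancing time (a new reading comes with each control period).
- get_image(name): name is "side" or "top"; returns (picture, depth): 384x512x3 uint8, red, green, blue; 384x512 float32, m along the optical axis (not along the pixel's ray), 0 where there is no reading.
- get_calibration(name): a dict with "fx", "fy", "cx", "cy" (pixels), "rvec" (rotation vector, rad) and "tvec" (3), from world to camera coordinates, as OpenCV has them. Camera axes: x right, y down, z forward; pixel columns grow to the right and rows downward; lengths in m; the calibration is good to about 2 mm. A picture is of the moment at which its call begins. get_calibration takes no time and is no camera call.
- sign_off(): hands the job in, once; it reports no verdict.
The state is a dict: "time": time; "joint_pos": joint angles; "joint_vel": joint speeds; "effort": joint torques, N m; "position": TCP position; "orientation": TCP orientation; "ft_force": force on the tool from outside, world axes, zero at the start; "torque": the same for the moment, N m; "gripper_width": opening from 0.0 (shut) to 1.0 (fully open).
Only numpy, scipy, OpenCV 4.12 (cv2) and the standard library are available. Lean on these libraries where they do the work, as an engineer would, in place of code of your own. Each camera call takes 0.05 s, during which the arm holds its last target.

### The job

Lay the yellow carpenter's pencil in the open part of the wooden slide-top box, then slide the lid along its grooves, over the small sprung ridge, until it is fully home against the end block. Force it over the ridge, but gently: do not ram the lid into the end block or lean on it. Leave the glue bottle, the blue crayon and the wood offcut where they are.

Things in the scene. Friction and masses are not known exactly. Their poses are not given: they have to be found in the camera images.
- box: Wooden pencil box screwed to the bench: 274 mm long (x from -140 to +134 about the origin), 104 wide (y), 44 high. Origin on its underside, mid-width. The lid closes towards the box's +x and enters over a 30 high wall at -x. Inside: floor 6 above the bench, 80 wide. A dark end block, 44 high, closes the +x end; from it a 26 high bar reaches 36 back inside, carrying the ridge.
- channel (a point): Nominal middle of the end block's inner face (box x = +110, y = 0), 30 above the bench, level with the lid's underside. The block was fitted by hand: with its ridge it truly sits up to 11 mm nearer or farther along x, so home must be felt. Lid edges run in grooves in the side walls, 1 clearance above and at each side; groove lips overhang inwards to y = +/-38, top at 44.
- ridge (a joint): Brass ridge: the top 2 mm of a 24 mm round rod across the channel, 24 before the end block's face, in the lid's way. Sprung: the lid's round nose forces it down (about 3 to 12 N along the channel, by friction); after about 25 mm of riding it, it rises into a slot under the lid as the lid comes home. Value: m pressed down; 0 = up, about 0.001 while ridden.
- lid: Light wooden lid 240 long (x from -130 to +110 about its origin) x 88 wide (y) x 6 mm thick, loose in the box's grooves, 124 to 134 open at the start, about 0.12 kg. Origin on its underside, mid-width. Its +x is the box's +x (closing). Home: its nose (x = +110) meets the end block, so its origin is nominally at box x = 0 (up to 11 off), 30 above the bench.
- grip (a point): Centre of the dark wooden grip bar on the lid: 14 thick (lid x), 44 wide (lid y), 30 mm high, at lid x = +60, y = 0, 21 above the lid's underside (the bar spans 6 to 36 above the underside). Best pushed from behind with closed fingers; a tight pinch tends to bind the lid in its grooves.
- pencil: Yellow flat carpenter's pencil stub, loose on the bench, 62 mm long (x, from -31 to +31 about the origin; pale tip and dark lead at +x, the grippable yellow part from -31 to +17), 17 wide (y), 11 thick. Origin on its underside. 15 g. It fits in the open part of the box lying along the box's x; it may point either way.
- crayon: Blue marking crayon stub, same shape and size as the pencil. Bystander: leave it.
- glue: White glue bottle with red cap, 54 in diameter, 140 mm high, 0.3 kg. Origin at the centre of its foot. Bystander: leave it.
- offcut: Flat wood offcut 90 x 45 x 22 mm. Origin at the centre of its underside. Bystander: leave it.
Things that resemble listed ones, but are neither listed nor needed, are in the scene too. There is more than one size of the pencil; the one meant has the size given above.

How it is judged:
On the way, in this order (a step that is already met when the one before it is completed fails the run):
1. the yellow pencil lies let go in the box while the lid is still open (x of pencil in the frame of box between -0.13 and 0.11 m and y of pencil in the frame of box between -0.042 and 0.042 m and height (world z) of pencil below 0.022 m and contact force between the fingers and pencil below 0.1 N and x of lid in the frame of box below -0.05 m), for 0.2 s.
2. the lid is over the ridge and home (x of lid in the frame of box above -0.013 m and value of joint ridge below 0.0002 m), for 0.2 s.
At the end, for the whole second after the job is handed in: The lid lies in its grooves, its origin within 13 mm of the box's x = 0, with the ridge risen into its slot (pressed down less than 0.2 mm, which it is within about 2.5 mm of the end block), at rest; the yellow pencil lies inside the box under it, at rest (all of step 2 and x of lid in the frame of box below 0.013 m and y of lid in the frame of box between -0.004 and 0.004 m and z of lid in the frame of box between 0.027 and 0.033 m and linear speed of lid below 0.01 m/s and x of pencil in the frame of box between -0.13 and 0.11 m and y of pencil in the frame of box between -0.042 and 0.042 m and height (world z) of pencil below 0.022 m and linear speed of pencil below 0.02 m/s); the robot touches nothing.
It fails at once if the lid is rammed or leaned on: the force between lid and box (with its end block and ridge) exceeds 25 N (contact force between lid and box above 25 N).
It fails at once if a bystander (glue bottle, crayon, offcut) is moved by more than 20 mm (distance of any of glue, crayon, offcut from where it was at the start of the episode above 0.02 m).
It also fails if it takes over 51 s, if anything falls off the work surface, if the arm or the gripper's body presses on something with over 40 N, if the wrist force passes 120 N, or if a joint passes its speed limit or range.

## Working session

There is one attempt and no reset: what is moved stays moved. The work goes in short steps, Python scripts to look and compute and a tool call to move; the robot and the scene stay as the last step left them, time stands still between calls to the robot, and variables do not carry over. Pictures are saved under pics/ and viewed, and the job is handed in when it is done.

Besides the shell and the picture viewer there is one more tool, called after "Emit:" as name(argument=value, ...) on one line, values as JSON. send_rows: Moves the arm, as the interface text tells. Its arguments: {"type":"object","properties":{"deltas":{"type":"array","items":{"type":"object","properties":{"dr":{"type":"array","items":{"type":"number"}},"travel":{"type":"array","items":{"type":"number"}},"jaw":{"type":"number"}}}},"newtons":{"type":"number"}},"required":["deltas"]}

```bash
mkdir -p pics
cat > h.py <<'E'
import numpy as np,cv2
from workcell import *
def cal(n):
    c=get_calibration(n);K=np.array([[c['fx'],0,c['cx']],[0,c['fy'],c['cy']],[0,0,1]]);R=cv2.Rodrigues(np.array(c['rvec'],float))[0];return K,R,np.array(c['tvec'],float).ravel()
def ray(n,uv,z):
    K,R,t=cal(n);uv=np.atleast_2d(np.array(uv,float));d=np.c_[uv,np.ones(len(uv))]@np.linalg.inv(K).T@R
    C=-R.T@t;s=(z-C[2])/d[:,2];return C+s[:,None]*d
def cloud(n,dep):
    K,R,t=cal(n);v,u=np.mgrid[:dep.shape[0],:dep.shape[1]]
    p=np.stack([(u-K[0,2])/K[0,0]*dep,(v-K[1,2])/K[1,1]*dep,dep],-1);return (p-t)@R
E
python3 - <<'E'
from h import *
for n in ["top","side"]:
    im,d=get_image(n);np.savez(f"{n}0.npz",im=im,d=d);cv2.imwrite(f"pics/{n}0.png",cv2.resize(im[:,:,::-1],(800,600),interpolation=cv2.INTER_CUBIC))
    K,R,t=cal(n);print(n,-R.T@t,K[0,0])
o=get_obs();print(o)
E
```

```text
top [ 0.4995242  -0.00168622  0.91397955] 373.9604852979827
side [0.33322038 0.80982528 0.67171203] 446.1138169664746
{'time': 0.1, 'joint_pos': array([-1.35898282,  0.46834064, -0.01164282,  1.60352737,  0.00602613,
        1.07137615, -0.05625922]), 'joint_vel': array([-6.50468973e-04, -3.06725263e-03,  3.52524312e-05, -3.28407547e-03,
       -4.73727953e-04,  7.77561462e-04, -1.35603170e-03]), 'effort': array([ 7.69909566e-04, -5.33520198e+01,  2.11685087e-02, -2.51967412e+01,
        1.14390207e-02,  4.25624094e-03, -9.93717428e-07]), 'position': array([0.16375242, 0.62845718, 0.19120193]), 'orientation': array([3.14147193e+00, 1.61240797e-03, 1.31600726e+00]), 'ft_force': array([ 0.78621511,  1.00322367, -0.13085508]), 'torque': array([-0.04889441,  0.01369164,  0.06554073]), 'gripper_width': 0.9995141066701859}
```

View pics/top0.png

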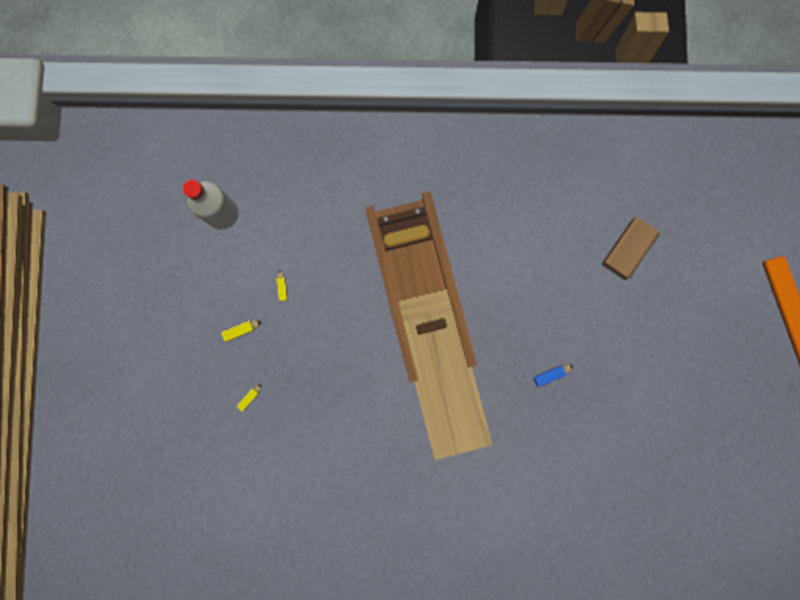

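View pics/side0.png

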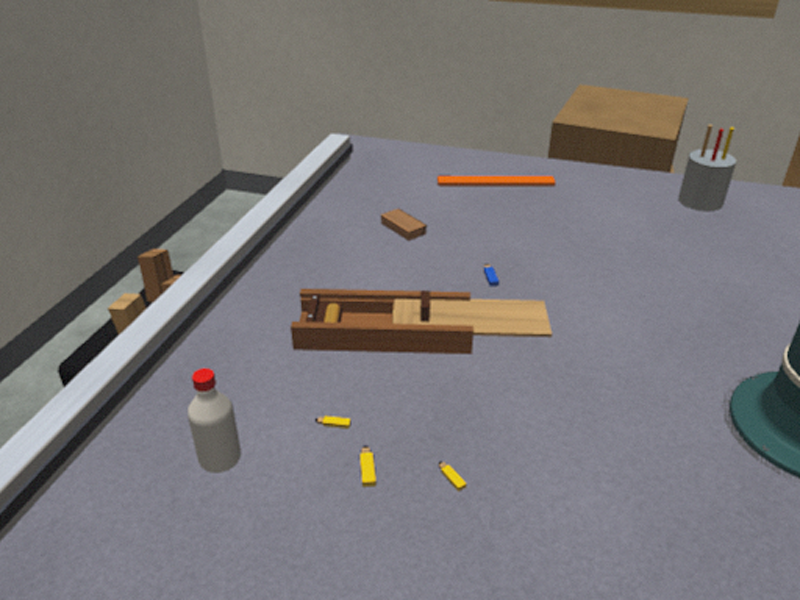

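The top view shows three yellow stubs, at about (281,286), (240,330) and (249,398). The box is at (420,290), with its end block at the top and the lid sticking out at the bottom. The glue is at (205,200), the crayon at (552,375) and the offcut at (631,248). Next I measure the stubs and the box.

Run:
```python
from h import *
z=np.load("top0.npz");im,d=z['im'],z['d'];P=cloud("top",d)
hsv=cv2.cvtColor(im,cv2.COLOR_RGB2HSV)
m=((hsv[...,0]>24)&(hsv[...,0]<34)&(hsv[...,1]>180)&(hsv[...,2]>120)).astype(np.uint8)
n,l,s,c=cv2.connectedComponentsWithStats(m)
for i in range(1,n):
    if s[i,4]<20: continue
    v,u=np.where(l==i); w=ray("top",np.c_[u,v],0.011)[:,:2]
    r=cv2.minAreaRect((w*1000).astype(np.float32))
    mu=w.mean(0);ev,V=np.linalg.eigh(np.cov((w-mu).T))
    print(c[i]*800/512,s[i,4],"rect mm",r,"moment L,W",np.sqrt(12*ev[::-1])*1000,mu,V[:,1],"topz",np.median(P[v,u,2]))
cv2.imwrite("pics/yel.png",cv2.resize(im[165:270,130:190,::-1],None,fx=5.7,fy=5.7,interpolation=cv2.INTER_CUBIC))
cv2.imwrite("pics/box.png",cv2.resize(im[115:300,225:325,::-1],None,fx=3.2,fy=3.2,interpolation=cv2.INTER_CUBIC))
# dark grip
H=P[...,2]
for nm,mm in [("h>50",(H>0.055)&(P[...,0]>.3)&(P[...,0]<.8)&(abs(P[...,1])<.15)),("lid",(H>.032)&(H<.039)&(P[...,0]<.8)&(abs(P[...,1])<.15)),("walls",(H>.0415)&(H<.047)&(P[...,0]<.8)&(abs(P[...,1])<.15))]:
    n,l,s,c=cv2.connectedComponentsWithStats(mm.astype(np.uint8))
    for i in range(1,n):
        if s[i,4]<25: continue
        q=P[l==i];r=cv2.minAreaRect((q[:,:2]*1000).astype(np.float32));print(nm,s[i],q.mean(0).round(4),r)
```

```text
[281.12792969 288.23242188] 64 rect mm ((612.52783203125, 188.23223876953125), (33.07686996459961, 11.29992389678955), 8.720884323120117) moment L,W [33.66111923 11.21232571] [0.61259863 0.18829391] [-0.98915799 -0.14685528] topz 0.007614407164285625
[236.53336864 330.62764831] 118 rect mm ((545.137939453125, 254.676025390625), (14.875436782836914, 45.890533447265625), 23.92090606689453) moment L,W [46.11842687 15.03362007] [0.54523211 0.25463284] [-0.39431398  0.91897578] topz 0.010297191544906756
[246.85388514 399.09206081] 74 rect mm ((441.06982421875, 233.65386962890625), (11.10714054107666, 35.06914520263672), 50.399871826171875) moment L,W [36.88780079 11.48570632] [0.44109544 0.23353313] [-0.77194361  0.63569102] topz 0.007433423031319324
h>50 [267 203  19  11 121] [ 0.5561 -0.0436  0.0649] ((556.193359375, -43.54522705078125), (13.774202346801758, 43.44398498535156), 15.262298583984375)
lid [ 255  185   60  109 3457] [ 0.4802 -0.0649  0.0354] ((488.805419921875, -62.67768096923828), (240.18551635742188, 88.02336883544922), 15.190834045410156)
walls [ 234  122   71  123 1366] [ 0.6277 -0.0238  0.0437] ((618.9185791015625, -26.636322021484375), (273.4809875488281, 104.033203125), 15.40777587890625)
```

View pics/yel.png

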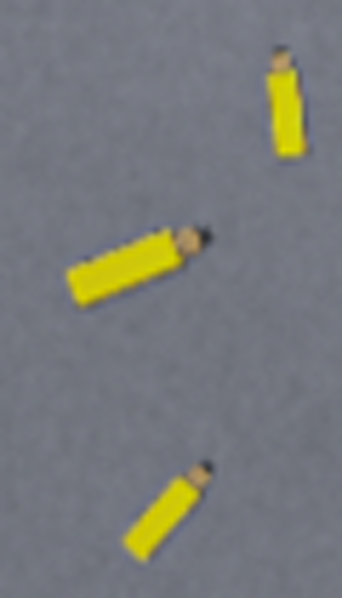

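View pics/box.png

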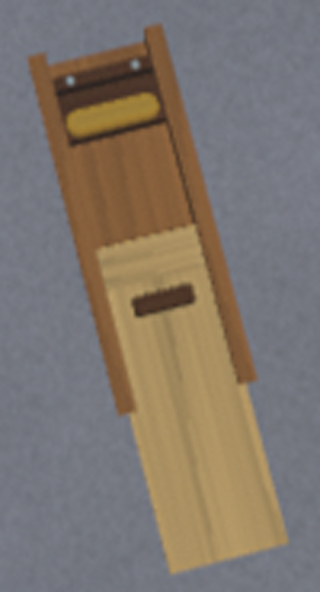

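The middle stub at (240,330) is the one meant. Its yellow part measures 46 x 15 mm and its top is at 10–11 mm, which fits 48 x 17 x 11. The other two, (281,286) and (249,398), are about 35 x 11 mm and 7.5 mm thick, so they are the smaller size. The enlarged crop confirms this. Next I look for the end block face and plan the first move.

```bash
cat >> h.py <<'E'
from scipy.spatial.transform import Rotation as Ro
def togo(target,yaw_deg=None):
    o=get_obs();R=Ro.from_euler('xyz',o['orientation']).as_matrix()
    print("t",round(o['time'],2),"pos",o['position'].round(4),"rpy",np.degrees(o['orientation']).round(2),"F",o['ft_force'].round(2),"g",round(o['gripper_width'],3))
    print(" tool travel mm",(1000*R.T@(np.array(target)-o['position'])).round(1))
    if yaw_deg is not None:
        T=Ro.from_euler('xyz',[180,0,yaw_deg],degrees=True).as_matrix();print(" dr deg",np.degrees(Ro.from_matrix(R.T@T).as_rotvec()).round(2))
A=np.radians(15.35);BX=np.array([np.cos(A),np.sin(A)]);BY=np.array([-np.sin(A),np.cos(A)]);BO=np.array([.6219,-.0258])
def box(x,y,z): return np.r_[BO+BX*x+BY*y,z]
def inbox(p): q=np.asarray(p)[...,:2]-BO;return np.stack([q@BX,q@BY],-1)
E
python3 - <<'E'
from h import *
z=np.load("top0.npz");im,d=z['im'],z['d'];P=cloud("top",d);q=inbox(P)
m=abs(q[...,1])<.03
for a in np.arange(-.03,.14,.004):
    k=m&(q[...,0]>=a)&(q[...,0]<a+.004)
    print(round(a*1000+2),(np.median(P[k][:,2])*1000).round(1),np.median(im[k],0),end=" | ")
print()
S=cloud("side",np.load("side0.npz")['d']);qs=inbox(S)
k=(S[...,2]>.0415)&(S[...,2]<.047)&(abs(qs[...,0])<.2)&(abs(qs[...,1])<.1)
r=cv2.minAreaRect((S[k][:,:2]*1000).astype(np.float32));print("side walls",r)
togo([.546,.252,.12],23.5)
E
```

```text
-28 35.4 [168. 142.  95.] | -24 35.6 [174. 147.  99.] | -20 35.1 [164. 136.  90.] | -16 5.1 [127.5  92.5  59. ] | -12 5.3 [131.  92.  58.] | -8 4.9 [131.   93.   58.5] | -4 5.9 [131.  93.  58.] | 0 5.5 [131.   94.   58.5] | 4 5.6 [131.  93.  58.] | 8 5.1 [132.  93.  59.] | 12 5.8 [132.  93.  59.] | 16 5.3 [131.5  93.   59. ] | 20 5.9 [132.   93.5  59. ] | 24 5.5 [132.  93.  58.] | 28 5.5 [132.   93.   58.5] | 32 5.8 [131.5  93.5  58.5] | 36 5.7 [131.   93.   58.5] | 40 5.7 [131.  93.  58.] | 44 5.1 [130.  93.  59.] | 48 5.5 [131.  93.  59.] | 52 5.8 [131.  92.  59.] | 56 5.7 [131.  93.  59.] | 60 5.5 [132.  93.  59.] | 64 5.3 [123.  87.  56.] | 68 23.1 [80. 58. 39.] | 72 28.8 [159. 124.  52.] | 76 30.3 [159. 129.  59.] | 80 31.1 [155. 126.  59.] | 84 30.1 [159. 129.  58.] | 88 26.9 [139.5 109.   49. ] | 92 24.8 [73. 52. 42.] | 96 25.4 [75. 53. 42.] | 100 25.7 [72. 52. 41.] | 104 39.8 [61. 46. 38.] | 108 44.8 [76.5 55.  44. ] | 112 43.7 [96. 71. 48.] | 116 nan [nan nan nan] | 120 nan [nan nan nan] | 124 5.0 [123.5  88.   57. ] | 128 5.3 [124.  88.  57.] | 132 5.2 [122.5  96.   79.5] | 136 -0.6 [117.  117.5 126.5] | 140 0.4 [115. 119. 129.] | 
side walls ((616.0697631835938, -24.684547424316406), (273.80523681640625, 107.91046905517578), 15.573664665222168)
t 0.1 pos [0.1638 0.6285 0.1912] rpy [1.7999e+02 9.0000e-02 7.5400e+01] F [ 0.79  1.   -0.13] g 1.0
 tool travel mm [-267.8  464.8   71.7]
 dr deg [5.00e-02 8.00e-02 5.19e+01]
  return _methods._mean(a, axis=axis, dtype=dtype,
  ret = ret.dtype.type(ret / rcount)
  ret = um.true_divide(
```

The end block face is at about box x = +103, so home should be about 6.5 mm short of nominal. The open floor runs from -18 to +67. Now I move above the pencil.

Emit:
send_rows(deltas=[{"travel": [-0.0223,0.0387,0.006],"dr": [0,0,0],"jaw": 50},{"travel": [-0.0223,0.0387,0.006],"dr": [0,0,0],"jaw": 50},{"travel": [-0.0223,0.0387,0.006],"dr": [0,0,0],"jaw": 50},{"travel": [-0.0223,0.0387,0.006],"dr": [0,0,0],"jaw": 50},{"travel": [-0.0223,0.0387,0.006],"dr": [0,0,0],"jaw": 50},{"travel": [-0.0223,0.0387,0.006],"dr": [0,0,0],"jaw": 50},{"travel": [-0.0223,0.0387,0.006],"dr": [0,0,0],"jaw": 50},{"travel": [-0.0223,0.0387,0.006],"dr": [0,0,0],"jaw": 50},{"travel": [-0.0223,0.0387,0.006],"dr": [0,0,0],"jaw": 50},{"travel": [-0.0223,0.0387,0.006],"dr": [0,0,0],"jaw": 50},{"travel": [-0.0223,0.0387,0.006],"dr": [0,0,0],"jaw": 50},{"travel": [-0.0223,0.0387,0.006],"dr": [0,0,0],"jaw": 50},{"travel": [0,0,0],"dr": [0,0,7.4],"jaw": 50},{"travel": [0,0,0],"dr": [0,0,7.4],"jaw": 50},{"travel": [0,0,0],"dr": [0,0,7.4],"jaw": 50},{"travel": [0,0,0],"dr": [0,0,7.4],"jaw": 50},{"travel": [0,0,0],"dr": [0,0,7.4],"jaw": 50},{"travel": [0,0,0],"dr": [0,0,7.4],"jaw": 50},{"travel": [0,0,0],"dr": [0,0,7.4],"jaw": 50},{"travel": [0,0,0],"dr": [0,0,0],"jaw": 50}], newtons=25)

```text
time: 2.1
position: [0.5454, 0.2529, 0.1197]
orientation: [3.141, 0.001, 0.412]
ft_force: [-0.8, 0.0, -0.0]
gripper_width: 0.499
```

Run:
```python
from h import *
togo([.546,.252,.005],23.5)
for n in ["side"]:
    im,d=get_image(n);cv2.imwrite(f"pics/{n}1.png",cv2.resize(im[150:384,130:400,::-1],None,fx=2.5,fy=2.5,interpolation=cv2.INTER_CUBIC))
    hsv=cv2.cvtColor(im,cv2.COLOR_RGB2HSV)
    m=((hsv[...,0]>24)&(hsv[...,0]<34)&(hsv[...,1]>180)&(hsv[...,2]>120)).astype(np.uint8)
    k,l,s,c=cv2.connectedComponentsWithStats(m)
    for i in range(1,k):
        if s[i,4]>40: print(c[i],s[i,4],ray(n,c[i],.0095))
```

```text
t 2.1 pos [0.5454 0.2529 0.1197] rpy [1.7997e+02 5.0000e-02 2.3590e+01] F [-0.83  0.04 -0.03] g 0.499
 tool travel mm [  0.2   1.  114.7]
 dr deg [0.03 0.05 0.09]
[215.35384615 268.84615385] 65 [[0.61004185 0.19233038 0.0095    ]]
[234.85294118 298.67647059] 136 [[0.54417722 0.2564355  0.0095    ]]
[289.92857143 304.35714286] 84 [[0.43930396 0.23752047 0.0095    ]]
```

View pics/side1.png

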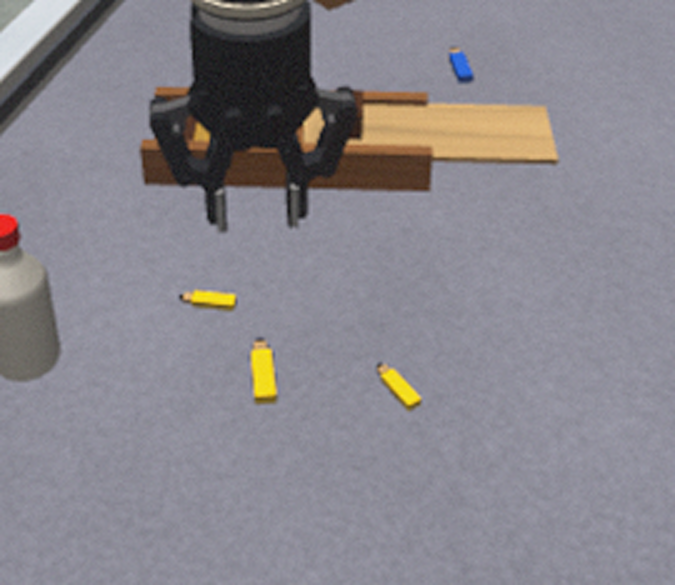

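The side view shows the open fingers over the target pencil at crop (263,372), and both cameras agree to 2 mm. I descend and grip.

Emit:
send_rows(deltas=[{"travel": [0,0,0.025],"dr": [0,0,0],"jaw": 50},{"travel": [0,0,0.03],"dr": [0,0,0],"jaw": 50},{"travel": [0,0,0.03],"dr": [0,0,0],"jaw": 50},{"travel": [0,0,0.02],"dr": [0,0,0],"jaw": 50},{"travel": [0,0,0.009],"dr": [0,0,0],"jaw": 50},{"travel": [0,0,0],"dr": [0,0,0],"jaw": 50},{"travel": [0,0,0],"dr": [0,0,0],"jaw": 5},{"travel": [0,0,0],"dr": [0,0,0],"jaw": 5},{"travel": [0,0,0],"dr": [0,0,0],"jaw": 5},{"travel": [0,0,0],"dr": [0,0,0],"jaw": 5},{"travel": [0,0,0],"dr": [0,0,0],"jaw": 5},{"travel": [0,0,0],"dr": [0,0,0],"jaw": 5},{"travel": [0,0,0],"dr": [0,0,0],"jaw": 5}], newtons=25)

```text
time: 3.45
position: [0.5458, 0.253, 0.0062]
orientation: [-3.142, -0.0, 0.412]
ft_force: [0.0, -0.2, -0.6]
gripper_width: 0.056
```

Run:
```python
from h import *
for n in ["side"]:
    im,d=get_image(n);cv2.imwrite(f"pics/{n}2.png",cv2.resize(im[200:340,160:310,::-1],None,fx=4,fy=4,interpolation=cv2.INTER_CUBIC))
togo([.546,.252,.005],23.5)
```

```text
t 3.5 pos [0.5458 0.253  0.0061] rpy [180.   -0.   23.6] F [-0.68  0.52  0.7 ] g 0.052
 tool travel mm [-0.2  1.   1.1]
 dr deg [ 0.  -0.   0.1]
```

View pics/side2.png

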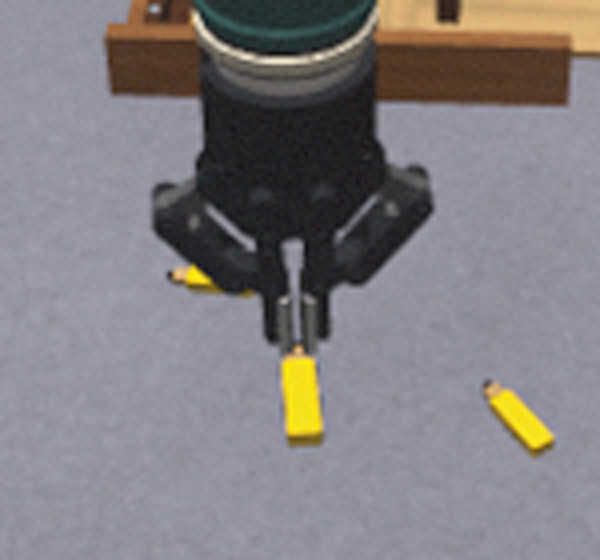

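The fingers have closed by the pencil's tip at crop (298,345), not on the yellow part. I check whether the pencil moved or the offset is systematic.

Run:
```python
from h import *
o=get_obs()
for n in ["side","top"]:
    im,d=get_image(n);K,R,t=cal(n)
    p=K@(R@o['position']+t);print(n,"TCP px",p[:2]/p[2])
    hsv=cv2.cvtColor(im,cv2.COLOR_RGB2HSV)
    m=((hsv[...,0]>24)&(hsv[...,0]<34)&(hsv[...,1]>180)&(hsv[...,2]>100)).astype(np.uint8)
    k,l,s,c=cv2.connectedComponentsWithStats(m)
    for i in range(1,k):
        if s[i,4]>20:
            v,u=np.where(l==i);w=ray(n,np.c_[u,v],.0105)[:,:2];mu=w.mean(0);ev,V=np.linalg.eigh(np.cov((w-mu).T))
            print(c[i],s[i,4],mu,V[:,1],np.sqrt(12*ev))
    cv2.imwrite(f"pics/{n}3.png",cv2.resize(im[:,:,::-1],(800,600)))
```

```text
side TCP px [234.69069233 298.37292521]
[234.84782609 298.63043478] 138 [0.5439732  0.25701561] [-0.41752591  0.90866502] [0.01478097 0.04571265]
[289.81395349 304.30232558] 86 [0.43944269 0.2382622 ] [-0.75495658  0.65577478] [0.01159081 0.03487273]
top TCP px [152.64156127 211.48435628]
[179.921875 184.46875 ] 64 [0.61266124 0.18839911] [-0.98915799 -0.14685528] [0.01121853 0.03367976]
[156.14545455 209.83636364] 55 [0.54973749 0.24344115] [-0.5877325   0.80905532] [0.01500791 0.02231817]
[158.         255.35616438] 73 [0.44121126 0.23363823] [-0.76741407  0.64115181] [0.01134926 0.03695804]
```

View pics/top3.png

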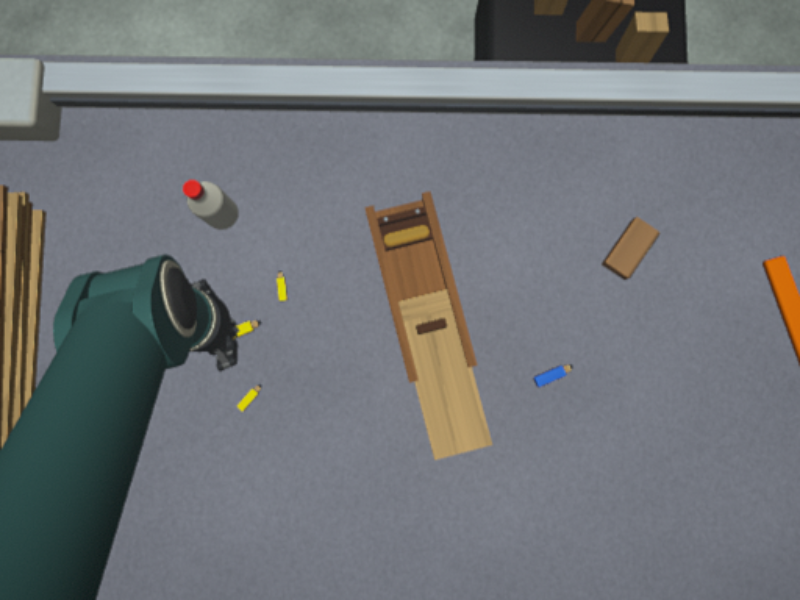

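The pencil has not moved. The fingertips appear about 12 px above the projected TCP in the side view, so they seem to be higher than reported. I measure this with depth.

Run:
```python
from h import *
im,d=get_image("side");S=cloud("side",d);o=get_obs();print(o['position'])
q=S[...,:2]-o['position'][:2]
m=(np.hypot(q[...,0],q[...,1])<.05)&(S[...,2]>.015)
v,u=np.where(m)
for r in range(v.min(),v.max()+1,2):
    k=v==r
    if k.any(): print(r,u[k].min(),u[k].max(),(1000*S[r,u[k]].mean(0)).round(0), S[r,u[k],2].min().round(4))
for r in range(280,296,2): print(r,(S[r,226:246:3,2]*1000).round(0),(S[r,226:246:3,1]*1000).round(0))
i2,d2=get_image("top");T=cloud("top",d2)
print((T[...,2][(np.hypot(T[...,0]-.546,T[...,1]-.253)<.03)]*1000).round(0))
```

```text
[0.54580888 0.25294261 0.00607518]
54 264 264 [498. 240. 484.] 0.4837
56 262 263 [499. 243. 482.] 0.4809
58 260 263 [500. 245. 480.] 0.4772
60 259 262 [500. 249. 478.] 0.4762
62 257 262 [502. 249. 475.] 0.4721
64 255 261 [503. 250. 473.] 0.4691
66 254 261 [503. 253. 471.] 0.4674
68 252 260 [505. 254. 468.] 0.464
70 250 259 [507. 255. 466.] 0.4607
72 249 259 [507. 257. 464.] 0.4594
74 247 258 [509. 258. 461.] 0.4557
76 245 258 [510. 259. 459.] 0.4526
78 244 258 [510. 261. 457.] 0.4512
80 242 256 [512. 261. 454.] 0.4472
82 240 256 [514. 262. 451.] 0.4429
84 238 255 [516. 261. 448.] 0.4256
86 234 255 [520. 259. 444.] 0.4239
88 231 254 [523. 258. 440.] 0.4203
90 229 254 [524. 260. 438.] 0.4188
92 227 253 [526. 260. 435.] 0.4142
94 225 253 [527. 262. 432.] 0.4117
96 222 252 [530. 261. 429.] 0.4061
98 220 252 [532. 262. 426.] 0.4037
100 218 252 [533. 263. 423.] 0.4008
102 216 250 [536. 264. 420.] 0.3963
104 214 250 [536. 267. 419.] 0.3942
106 212 243 [543. 267. 415.] 0.3904
108 211 244 [542. 270. 413.] 0.3895
110 209 244 [543. 271. 410.] 0.3858
112 208 245 [542. 274. 409.] 0.3851
114 207 2
[... 2693 characters left out ...]
2 [543. 262.  56.] 0.0498
286 230 239 [542. 263.  52.] 0.051
288 230 239 [542. 263.  47.] 0.0449
280 [65. 66. 69. 49. 67. 63. -2.] [266. 264. 265. 246. 260. 254. 194.]
282 [58. 62. 63. -2. 63. 54. -1.] [264. 265. 264. 205. 262. 252. 200.]
284 [58. 55. 58. -1. 58. 52. -1.] [268. 264. 265. 211. 262. 255. 206.]
286 [-3. -1. 53.  5. 52. -1. -3.] [220. 220. 265. 222. 261. 212. 208.]
288 [-1. -3. 48.  8. 45. -2. -1.] [227. 223. 266. 229. 260. 217. 215.]
290 [-2. -1.  9. 10. 11. -2. -2.] [231. 230. 237. 236. 235. 221. 220.]
292 [-0. -1.  8.  7. 10. -3. -3.] [237. 235. 241. 238. 239. 226. 224.]
294 [-1. -0.  9. 11. 10. -1. -1.] [242. 240. 247. 246. 244. 233. 231.]
[387. 386. 388. ...   1.   1.  -1.]
```

Depth puts the closed fingertips at z ≈ 0.044 while the reported TCP is 0.006. So the real tips are about 38 mm higher than reported, and x/y agree to 2 mm. I open, go down 28 mm and measure again.

Emit:
send_rows(deltas=[{"travel": [0,0,0],"dr": [0,0,0],"jaw": 50},{"travel": [0,0,0],"dr": [0,0,0],"jaw": 50},{"travel": [0,0,0],"dr": [0,0,0],"jaw": 50},{"travel": [0,0,0],"dr": [0,0,0],"jaw": 50},{"travel": [0,0,0.014],"dr": [0,0,0],"jaw": 50},{"travel": [0,0,0.014],"dr": [0,0,0],"jaw": 50},{"travel": [0,0,0],"dr": [0,0,0],"jaw": 50}])

```text
time: 4.4
position: [0.5436, 0.252, -0.0248]
orientation: [3.141, 0.005, 0.412]
ft_force: [-0.9, -0.4, -0.5]
gripper_width: 0.503
```

```bash
cat > tip.py <<'E'
from h import *
import sys
im,d=get_image("side");S=cloud("side",d);o=get_obs();p=o['position'];print(o['time'],p.round(4),o['ft_force'].round(2),o['gripper_width'])
b=(np.abs(im.astype(int).max(2)-im.astype(int).min(2))<30)
m=(np.hypot(S[...,0]-p[0],S[...,1]-p[1])<.045)&(S[...,2]>float(sys.argv[2]))&(S[...,2]<.15)&b
q=S[m];print("lowest z pctl",(np.percentile(q[:,2],[0,1,2,5])*1000).round(1)); lo=q[q[:,2]<np.percentile(q[:,2],2)+.006];print("low mean",lo.mean(0).round(4))
K,R,t=cal("side");c=(K@(R@(p+[0,0,.038])+t));c=(c[:2]/c[2]).astype(int)
cv2.imwrite(f"pics/{sys.argv[1]}.png",cv2.resize(im[max(0,c[1]-75):c[1]+75,max(0,c[0]-90):c[0]+90,::-1],None,fx=4,fy=4,interpolation=cv2.INTER_CUBIC))
E
python3 tip.py side4 0.006
```

```text
4.45 [ 0.5444  0.2522 -0.0238] [-0.13 -0.22 -0.32] 0.5037896095049127
lowest z pctl [ 8.1 22.1 24.6 32.7]
low mean [0.542  0.2615 0.0242]
```

View pics/side4.png

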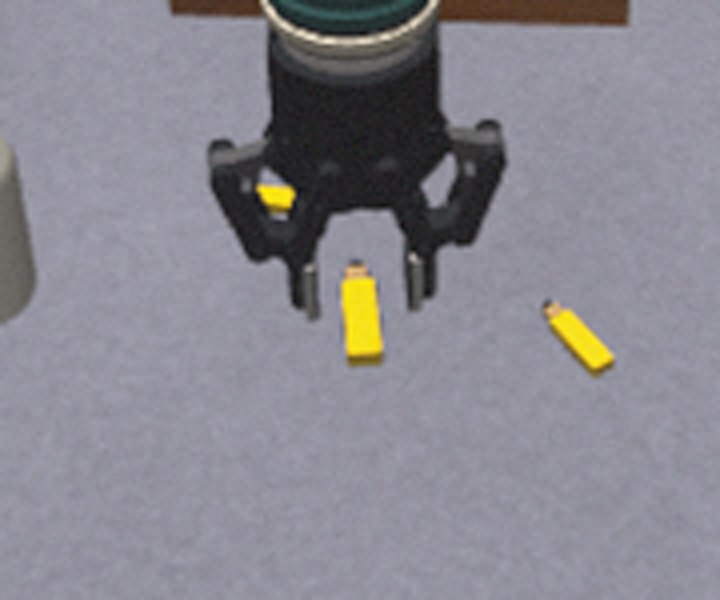

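The tips are now at about 21 mm, half open and straddling the pencil at crop (362,320). I go down 11 mm more and close.

Emit:
send_rows(deltas=[{"travel": [0,0,0.006],"dr": [0,0,0],"jaw": 50},{"travel": [0,0,0.005],"dr": [0,0,0],"jaw": 50},{"travel": [0,0,0],"dr": [0,0,0],"jaw": 50},{"travel": [0,0,0],"dr": [0,0,0],"jaw": 5},{"travel": [0,0,0],"dr": [0,0,0],"jaw": 5},{"travel": [0,0,0],"dr": [0,0,0],"jaw": 5},{"travel": [0,0,0],"dr": [0,0,0],"jaw": 5},{"travel": [0,0,0],"dr": [0,0,0],"jaw": 5},{"travel": [0,0,0],"dr": [0,0,0],"jaw": 5}], newtons=25)

```text
time: 5.35
position: [0.5461, 0.2531, -0.0325]
orientation: [-3.141, -0.001, 0.412]
ft_force: [0.3, -0.5, 2.6]
gripper_width: 0.179
```

```bash
python3 tip.py side5 0.006
```

```text
5.4 [ 0.5461  0.2531 -0.0326] [-0.6   0.03  2.36] 0.18363726605633676
lowest z pctl [ 9.2 14.5 17.8 26.9]
low mean [0.5421 0.2615 0.0176]
```

View pics/side5.png

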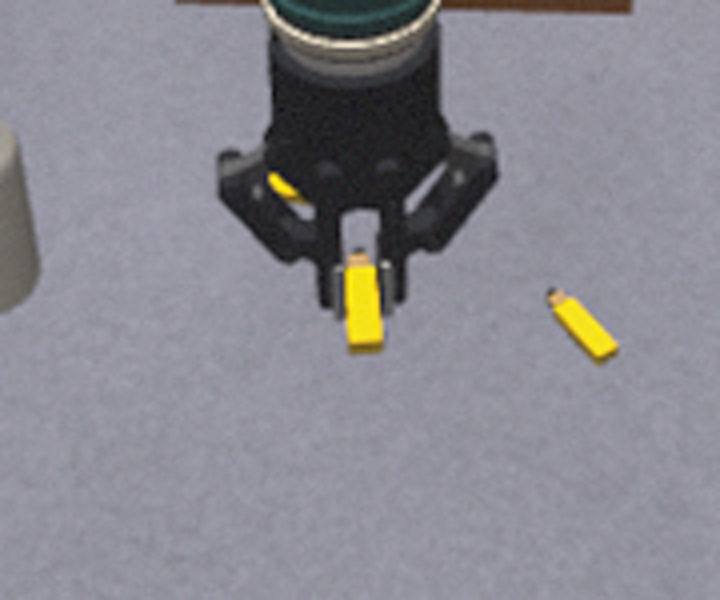

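Gripped at 15.6 mm opening on the yellow part, with light bench contact. I lift, turn, then head for the box.

Emit:
send_rows(deltas=[{"travel": [0,0,-0.02],"dr": [0,0,0],"jaw": 5},{"travel": [0,0,-0.035],"dr": [0,0,0],"jaw": 5},{"travel": [0,0,-0.035],"dr": [0,0,0],"jaw": 5},{"travel": [0,0,0],"dr": [0,0,-7.45],"jaw": 5},{"travel": [0,0,0],"dr": [0,0,-7.45],"jaw": 5},{"travel": [0,0,0],"dr": [0,0,-7.45],"jaw": 5},{"travel": [0,0,0],"dr": [0,0,-7.45],"jaw": 5},{"travel": [0,0,0],"dr": [0,0,-7.45],"jaw": 5},{"travel": [0,0,0],"dr": [0,0,-7.45],"jaw": 5},{"travel": [0,0,0],"dr": [0,0,-7.45],"jaw": 5},{"travel": [0,0,0],"dr": [0,0,-7.45],"jaw": 5},{"travel": [0,0,0],"dr": [0,0,-7.45],"jaw": 5},{"travel": [0,0,0],"dr": [0,0,-7.45],"jaw": 5},{"travel": [0,0,0],"dr": [0,0,-7.45],"jaw": 5},{"travel": [0,0,0],"dr": [0,0,0],"jaw": 5}], newtons=25)

```text
time: 6.9
position: [0.5456, 0.2527, 0.0568]
orientation: [-3.141, -0.0, 1.842]
ft_force: [0.1, -0.1, 0.3]
gripper_width: 0.183
```

```bash
python3 -c "
from h import *
togo(box(.020,0,.055),105.3)"
```

```text
t 6.9 pos [0.5456 0.2527 0.0568] rpy [-1.7996e+02 -2.0000e-02  1.0555e+02] F [ 0.09 -0.1   0.34] g 0.183
 tool travel mm [-288.8   18.9    1.7]
 dr deg [-0.04 -0.02  0.25]
```

Emit:
send_rows(deltas=[{"travel": [-0.025,0.002,0],"dr": [0,0,0.2],"jaw": 5},{"travel": [-0.036,0.0024,0],"dr": [0,0,0],"jaw": 5},{"travel": [-0.036,0.0024,0],"dr": [0,0,0],"jaw": 5},{"travel": [-0.036,0.0024,0],"dr": [0,0,0],"jaw": 5},{"travel": [-0.036,0.0024,0],"dr": [0,0,0],"jaw": 5},{"travel": [-0.036,0.0024,0],"dr": [0,0,0],"jaw": 5},{"travel": [-0.036,0.0024,0],"dr": [0,0,0],"jaw": 5},{"travel": [-0.028,0.0015,0],"dr": [0,0,0],"jaw": 5},{"travel": [-0.02,0.001,0],"dr": [0,0,0],"jaw": 5},{"travel": [0,0,0],"dr": [0,0,0],"jaw": 5},{"travel": [0,0,0],"dr": [0,0,0],"jaw": 5}])

```text
time: 8.0
position: [0.6402, -0.0203, 0.0567]
orientation: [-3.141, -0.001, 1.836]
ft_force: [0.6, 1.2, 0.2]
gripper_width: 0.188
```

```bash
python3 - <<'E'
from h import *
togo(box(.020,0,-.025),105.3)
im,d=get_image("top")
cv2.imwrite("pics/top6.png",cv2.resize(im[100:260,180:340,::-1],None,fx=3.7,fy=3.7,interpolation=cv2.INTER_CUBIC))
E
python3 tip.py side6 .03
```

```text
t 8.0 pos [ 0.6402 -0.0203  0.0567] rpy [-1.7996e+02 -4.0000e-02  1.0521e+02] F [0.57 1.15 0.19] g 0.188
 tool travel mm [-0.5  1.  81.7]
 dr deg [-0.04 -0.04 -0.09]
8.1 [ 0.6401 -0.0186  0.0569] [ 0.03  0.87 -0.35] 0.18649912687547526
lowest z pctl [86.9 89.9 91.1 91.6]
low mean [ 0.6489 -0.0065  0.0928]
```

View pics/top6.png

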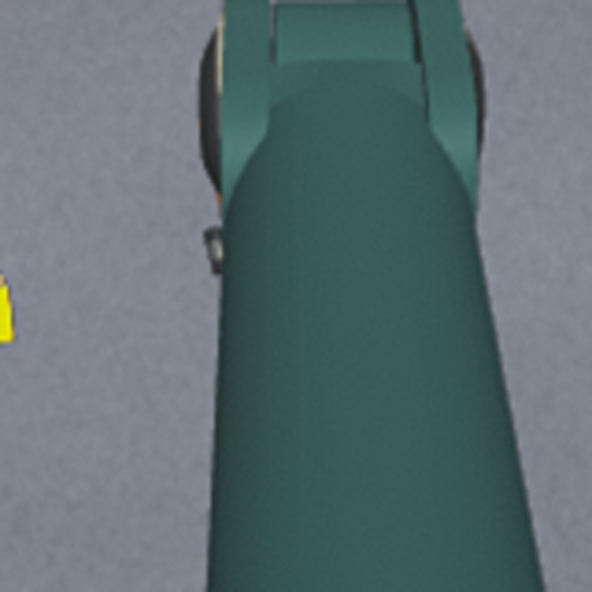

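View pics/side6.png

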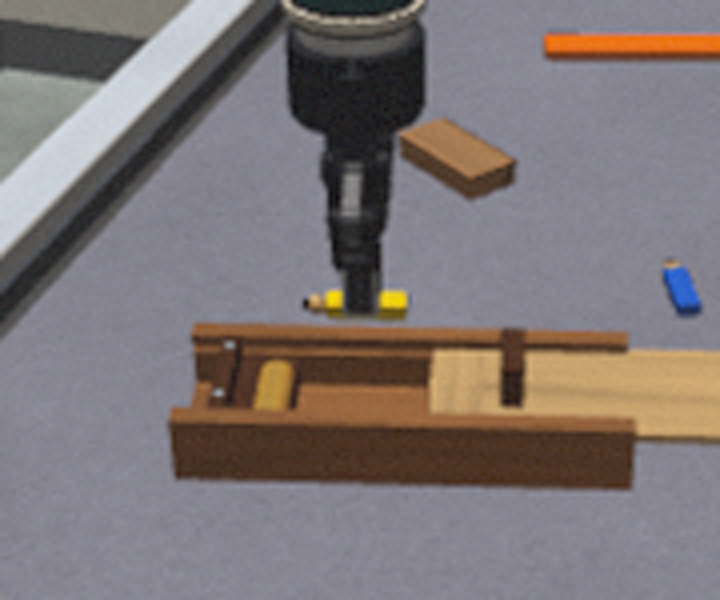

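The side view shows the pencil held level over the open part, tip towards the end block, crop (355,303). I descend 80 mm and release with a small opening, because the walls are close.

Emit:
send_rows(deltas=[{"travel": [0,0,0.02],"dr": [0,0,0],"jaw": 5},{"travel": [0,0,0.025],"dr": [0,0,0],"jaw": 5},{"travel": [0,0,0.015],"dr": [0,0,0],"jaw": 5},{"travel": [0,0,0.01],"dr": [0,0,0],"jaw": 5},{"travel": [0,0,0.006],"dr": [0,0,0],"jaw": 5},{"travel": [0,0,0.004],"dr": [0,0,0],"jaw": 5},{"travel": [0,0,0],"dr": [0,0,0],"jaw": 5},{"travel": [0,0,0],"dr": [0,0,0],"jaw": 5}])

```text
time: 8.9
position: [0.6412, -0.0207, -0.0222]
orientation: [3.14, 0.0, 1.838]
ft_force: [-0.2, -0.6, -0.1]
gripper_width: 0.185
```

```bash
python3 tip.py side7 .03
```

```text
8.95 [ 0.6412 -0.0208 -0.0222] [-0.33 -0.02 -0.7 ] 0.18683473885589594
lowest z pctl [30.3 34.7 35.4 39.1]
low mean [ 0.6354 -0.004   0.0369]
```

View pics/side7.png

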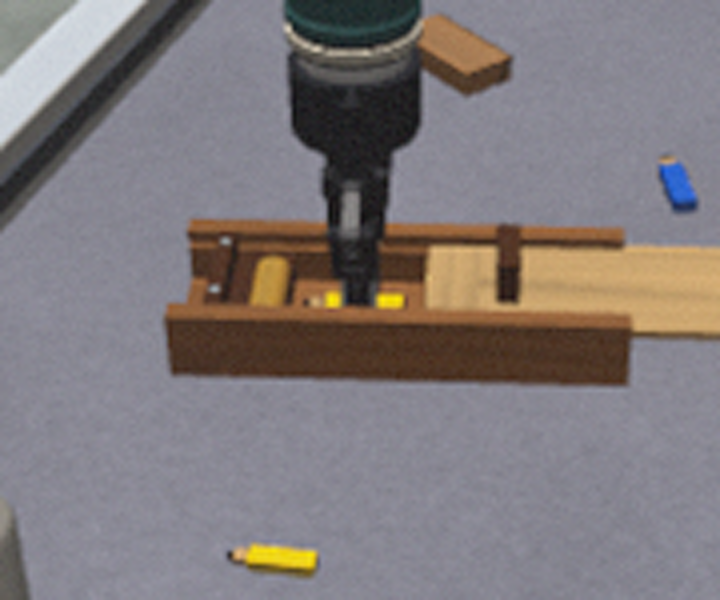

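The pencil is inside the box, just above the floor. I lower 3 mm and release.

Emit:
send_rows(deltas=[{"travel": [0,0,0.003],"dr": [0,0,0],"jaw": 5},{"travel": [0,0,0],"dr": [0,0,0],"jaw": 5},{"travel": [0,0,0],"dr": [0,0,0],"jaw": 36},{"travel": [0,0,0],"dr": [0,0,0],"jaw": 36},{"travel": [0,0,0],"dr": [0,0,0],"jaw": 36},{"travel": [0,0,0],"dr": [0,0,0],"jaw": 36},{"travel": [0,0,-0.01],"dr": [0,0,0],"jaw": 36},{"travel": [0,0,-0.03],"dr": [0,0,0],"jaw": 36},{"travel": [0,0,-0.04],"dr": [0,0,0],"jaw": 36},{"travel": [0,0,-0.03],"dr": [0,0,0],"jaw": 0},{"travel": [0,0,0],"dr": [0,0,0],"jaw": 0}])

```text
time: 10.05
position: [0.6445, -0.0207, 0.0901]
orientation: [3.132, 0.002, 1.839]
ft_force: [0.7, 1.0, -0.0]
gripper_width: 0.027
```

```bash
python3 tip.py side8 .05
python3 - <<'E'
from h import *
togo(box(-.128+.06-.007-.045,0,.06),105.3)
im,d=get_image("side");S=cloud("side",d);q=inbox(S)
hsv=cv2.cvtColor(im,cv2.COLOR_RGB2HSV)
m=(hsv[...,0]>24)&(hsv[...,0]<34)&(hsv[...,1]>180)&(hsv[...,2]>100)&(abs(q[...,0])<.14)&(abs(q[...,1])<.05)
print(m.sum(),q[m].mean(0),q[m].min(0),q[m].max(0),S[m][:,2].max())
E
```

```text
10.1 [ 0.6428 -0.0207  0.0876] [ 0.8  -0.1  -1.12] 0.003159672073694353
lowest z pctl [127.1 127.3 127.5 129.9]
low mean [ 0.6411 -0.0124  0.1305]
t 10.1 pos [ 0.6428 -0.0207  0.0876] rpy [1.7967e+02 9.0000e-02 1.0534e+02] F [ 0.8  -0.1  -1.12] g 0.003
 tool travel mm [   0.6 -141.6   26.8]
 dr deg [0.33 0.09 0.04]
18 [ 0.01718821 -0.00317449] [-0.00172092 -0.00748202] [0.03806147 0.000288  ] 0.01848530054184889
```

View pics/side8.png

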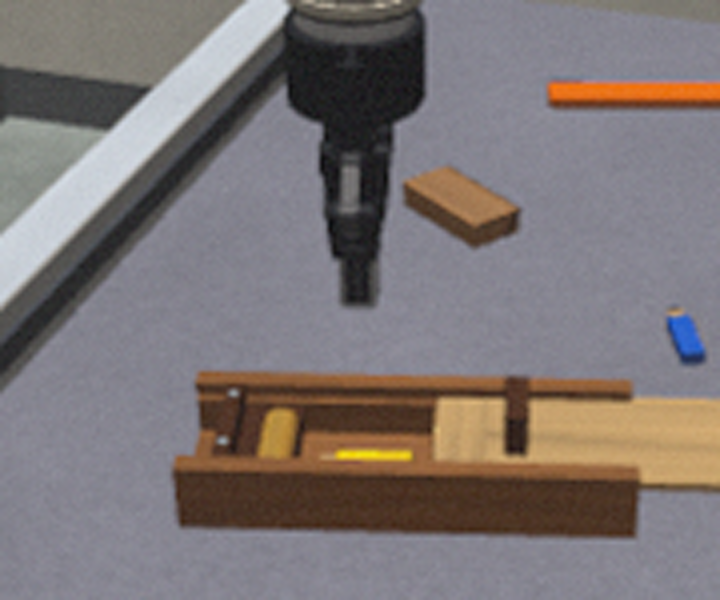

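The pencil lies flat on the floor, let go (top at 17–18 mm, box y about 0). The closed tips are truly about 39.5 mm above the reported z, which I allow for. I move behind the grip bar.

Emit:
send_rows(deltas=[{"travel": [0,-0.022,0],"dr": [0,0,0],"jaw": 0},{"travel": [0,-0.03,0],"dr": [0,0,0],"jaw": 0},{"travel": [0,-0.03,0],"dr": [0,0,0],"jaw": 0},{"travel": [0,-0.03,0],"dr": [0,0,0],"jaw": 0},{"travel": [0,-0.022,0],"dr": [0,0,0],"jaw": 0},{"travel": [0,0,0],"dr": [0,0,0],"jaw": 0},{"travel": [0,0,0.025],"dr": [0,0,0],"jaw": 0},{"travel": [0,0,0.025],"dr": [0,0,0],"jaw": 0},{"travel": [0,0,0.02],"dr": [0,0,0],"jaw": 0},{"travel": [0,0,0.008],"dr": [0,0,0],"jaw": 0},{"travel": [0,0,0],"dr": [0,0,0],"jaw": 0},{"travel": [0,0,0],"dr": [0,0,0],"jaw": 0}])

```text
time: 11.35
position: [0.5119, -0.056, 0.0063]
orientation: [3.141, 0.0, 1.839]
ft_force: [-0.2, 0.4, 0.9]
gripper_width: 0.001
```

```bash
python3 tip.py side9 .04;python3 - <<'E'
from h import *
togo(box(-.086,0,.005),105.3);print(inbox(get_obs()['position']))
E
```

```text
11.4 [ 0.5122 -0.0561  0.0067] [ 0.86 -0.21 -0.22] -0.0010524954950735107
lowest z pctl [40.6 50.4 52.2 55.5]
low mean [ 0.5124 -0.047   0.0536]
t 11.4 pos [ 0.5122 -0.0561  0.0067] rpy [1.7993e+02 2.0000e-02 1.0536e+02] F [ 0.86 -0.21 -0.22] g -0.001
 tool travel mm [ 0.2 27.8  1.8]
 dr deg [0.07 0.02 0.06]
[-0.11382145 -0.00017985]
```

View pics/side9.png

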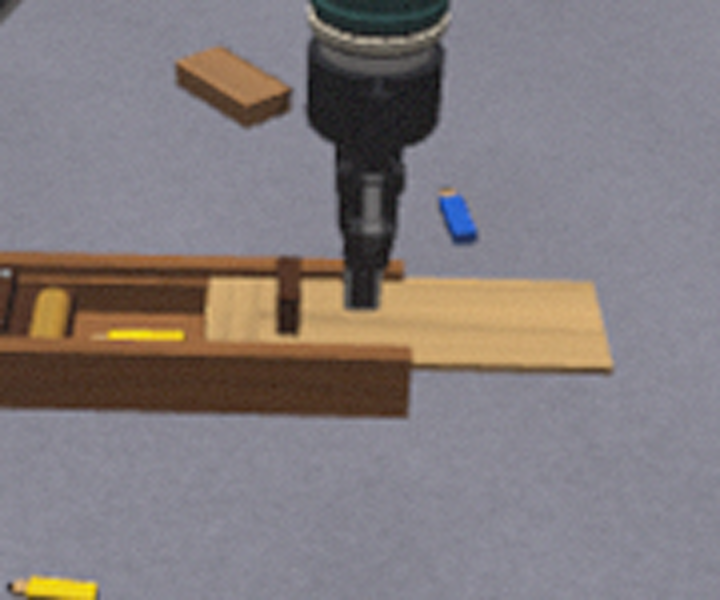

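The tips are about 10 mm above the lid and centred behind the bar, crop (362,300) with the bar at (289,295). I push the free stretch.

Emit:
send_rows(deltas=[{"travel": [0,0.006,0.001],"dr": [0,0,0],"jaw": 0},{"travel": [0,0.008,0],"dr": [0,0,0],"jaw": 0},{"travel": [0,0.004,0],"dr": [0,0,0],"jaw": 0},{"travel": [0,0.002,0],"dr": [0,0,0],"jaw": 0},{"travel": [0,0.002,0],"dr": [0,0,0],"jaw": 0},{"travel": [0,0.002,0],"dr": [0,0,0],"jaw": 0},{"travel": [0,0.002,0],"dr": [0,0,0],"jaw": 0},{"travel": [0,0.002,0],"dr": [0,0,0],"jaw": 0},{"travel": [0,0.002,0],"dr": [0,0,0],"jaw": 0},{"travel": [0,0.003,0],"dr": [0,0,0],"jaw": 0},{"travel": [0,0.003,0],"dr": [0,0,0],"jaw": 0},{"travel": [0,0.003,0],"dr": [0,0,0],"jaw": 0}])

```text
time: 12.6
position: [0.5493, -0.0457, 0.0051]
orientation: [3.141, -0.0, 1.839]
ft_force: [-0.4, 0.2, 0.2]
gripper_width: 0.004
```

```bash
cat > f.py <<'E'
from h import *
o=get_obs();p=inbox(o['position']);f=o['ft_force'];print("t",round(o['time'],2),"box mm",(p*1000).round(1),"z",round(o['position'][2]*1000,1),"Fx,Fy box",round(f[:2]@BX,2),round(f[:2]@BY,2),"Fz",round(f[2],2),"yaw",np.degrees(o['orientation'])[2].round(2))
E
python3 f.py
```

```text
t 12.6 box mm [-75.3   0. ] z 5.1 Fx,Fy box -0.31 0.34 Fz 0.21 yaw 105.35
```

Emit:
send_rows(deltas=[{"travel": [0,0.003,0],"dr": [0,0,0],"jaw": 0},{"travel": [0,0.003,0],"dr": [0,0,0],"jaw": 0},{"travel": [0,0.003,0],"dr": [0,0,0],"jaw": 0},{"travel": [0,0.003,0],"dr": [0,0,0],"jaw": 0},{"travel": [0,0.003,0],"dr": [0,0,0],"jaw": 0},{"travel": [0,0.003,0],"dr": [0,0,0],"jaw": 0},{"travel": [0,0.003,0],"dr": [0,0,0],"jaw": 0},{"travel": [0,0.003,0],"dr": [0,0,0],"jaw": 0},{"travel": [0,0.003,0],"dr": [0,0,0],"jaw": 0},{"travel": [0,0.003,0],"dr": [0,0,0],"jaw": 0},{"travel": [0,0.003,0],"dr": [0,0,0],"jaw": 0},{"travel": [0,0.003,0],"dr": [0,0,0],"jaw": 0},{"travel": [0,0.003,0],"dr": [0,0,0],"jaw": 0},{"travel": [0,0.003,0],"dr": [0,0,0],"jaw": 0},{"travel": [0,0.003,0],"dr": [0,0,0],"jaw": 0},{"travel": [0,0.003,0],"dr": [0,0,0],"jaw": 0},{"travel": [0,0.003,0],"dr": [0,0,0],"jaw": 0},{"travel": [0,0.003,0],"dr": [0,0,0],"jaw": 0},{"travel": [0,0.002,0],"dr": [0,0,0],"jaw": 0},{"travel": [0,0.002,0],"dr": [0,0,0],"jaw": 0}])

```text
time: 14.6
position: [0.605, -0.0304, 0.0051]
orientation: [-3.141, -0.0, 1.839]
ft_force: [-0.1, 0.0, 1.3]
gripper_width: -0.003
```

```bash
python3 tip.py side10 .04;python3 f.py
```

```text
14.65 [ 0.6054 -0.0303  0.0052] [-0.05  0.67 -1.07] -0.0020926957248655004
lowest z pctl [41.  42.2 44.8 47.8]
low mean [ 0.6131 -0.0096  0.0463]
t 14.65 box mm [-17.1   0. ] z 5.2 Fx,Fy box 0.13 0.66 Fz -1.07 yaw 105.35
```

View pics/side10.png

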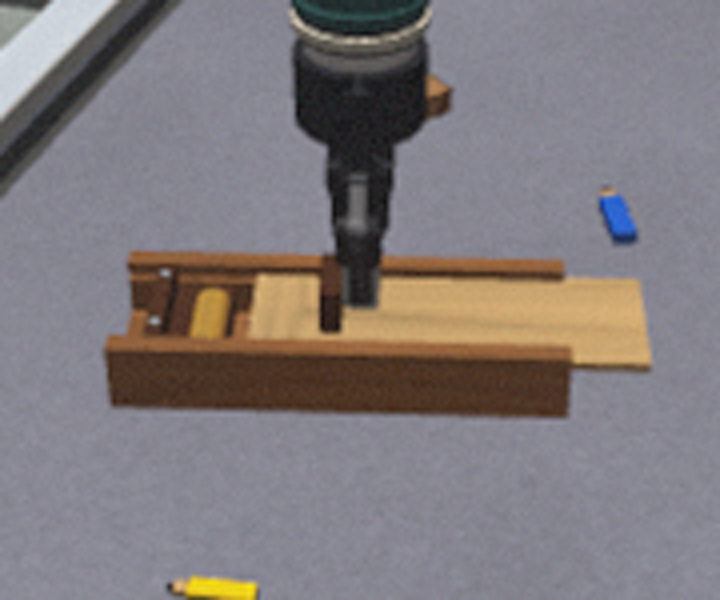

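The lid runs freely, with the finger touching the bar at crop (340,300) and the nose about 20 mm from the ridge. I slow down.

Emit:
send_rows(deltas=[{"travel": [0,0.002,0],"dr": [0,0,0],"jaw": 0},{"travel": [0,0.002,0],"dr": [0,0,0],"jaw": 0},{"travel": [0,0.002,0],"dr": [0,0,0],"jaw": 0},{"travel": [0,0.002,0],"dr": [0,0,0],"jaw": 0},{"travel": [0,0.002,0],"dr": [0,0,0],"jaw": 0},{"travel": [0,0.002,0],"dr": [0,0,0],"jaw": 0},{"travel": [0,0.002,0],"dr": [0,0,0],"jaw": 0},{"travel": [0,0.002,0],"dr": [0,0,0],"jaw": 0}])

```text
time: 15.45
position: [0.6205, -0.0262, 0.0051]
orientation: [3.141, -0.0, 1.839]
ft_force: [0.2, 0.1, -1.0]
gripper_width: 0.004
```

```bash
python3 f.py
```

```text
t 15.45 box mm [-1.4 -0. ] z 5.1 Fx,Fy box 0.22 0.09 Fz -0.95 yaw 105.35
```

Emit:
send_rows(deltas=[{"travel": [0,0.001,0],"dr": [0,0,0],"jaw": 0},{"travel": [0,0.001,0],"dr": [0,0,0],"jaw": 0},{"travel": [0,0.001,0],"dr": [0,0,0],"jaw": 0},{"travel": [0,0.001,0],"dr": [0,0,0],"jaw": 0}])

```text
time: 15.85
position: [0.6242, -0.0252, 0.0051]
orientation: [-3.142, -0.0, 1.839]
ft_force: [-0.1, -0.2, 0.1]
gripper_width: -0.001
```

```bash
python3 f.py
```

```text
t 15.85 box mm [ 2.4 -0. ] z 5.1 Fx,Fy box -0.19 -0.2 Fz 0.12 yaw 105.34
```

Emit:
send_rows(deltas=[{"travel": [0,0.001,0],"dr": [0,0,0],"jaw": 0},{"travel": [0,0.001,0],"dr": [0,0,0],"jaw": 0},{"travel": [0,0.001,0],"dr": [0,0,0],"jaw": 0}])

```text
time: 16.15
position: [0.6263, -0.0246, 0.005]
orientation: [-3.14, -0.0, 1.839]
ft_force: [-3.1, -0.1, 2.5]
gripper_width: 0.004
```

```bash
python3 f.py
```

```text
t 16.15 box mm [ 4.6 -0.1] z 5.0 Fx,Fy box -3.02 0.71 Fz 2.52 yaw 105.34
```

Ridge met at tool box x ≈ 4.5 (predicted 5). I continue in small steps.

Emit:
send_rows(deltas=[{"travel": [0,0.001,0],"dr": [0,0,0],"jaw": 0},{"travel": [0,0.001,0],"dr": [0,0,0],"jaw": 0}])

```text
time: 16.35
position: [0.6289, -0.024, 0.0051]
orientation: [-3.141, 0.0, 1.839]
ft_force: [-2.1, 0.3, 1.1]
gripper_width: -0.001
```

```bash
python3 f.py
```

```text
t 16.35 box mm [ 7.2 -0.1] z 5.1 Fx,Fy box -1.92 0.84 Fz 1.06 yaw 105.34
```

Emit:
send_rows(deltas=[{"travel": [0,0.001,0],"dr": [0,0,0],"jaw": 0},{"travel": [0,0.001,0],"dr": [0,0,0],"jaw": 0}])

```text
time: 16.55
position: [0.6313, -0.0233, 0.0051]
orientation: [3.141, 0.0, 1.839]
ft_force: [-1.6, -0.2, 1.8]
gripper_width: -0.003
```

```bash
python3 f.py
```

```text
t 16.55 box mm [ 9.7 -0. ] z 5.1 Fx,Fy box -1.64 0.22 Fz 1.78 yaw 105.35
```

Emit:
send_rows(deltas=[{"travel": [0,0.001,0],"dr": [0,0,0],"jaw": 0},{"travel": [0,0.001,0],"dr": [0,0,0],"jaw": 0}])

```text
time: 16.75
position: [0.6331, -0.0227, 0.0051]
orientation: [3.141, 0.0, 1.839]
ft_force: [-1.8, -0.2, 1.2]
gripper_width: -0.001
```

```bash
python3 f.py
```

```text
t 16.75 box mm [11.6 -0. ] z 5.1 Fx,Fy box -1.8 0.3 Fz 1.16 yaw 105.35
```

The lid is riding the ridge at about 1.8 N. I advance to about 26, then feel step by step.

Emit:
send_rows(deltas=[{"travel": [0,0.001,0],"dr": [0,0,0],"jaw": 0},{"travel": [0,0.001,0],"dr": [0,0,0],"jaw": 0},{"travel": [0,0.001,0],"dr": [0,0,0],"jaw": 0},{"travel": [0,0.001,0],"dr": [0,0,0],"jaw": 0},{"travel": [0,0.001,0],"dr": [0,0,0],"jaw": 0},{"travel": [0,0.001,0],"dr": [0,0,0],"jaw": 0},{"travel": [0,0.001,0],"dr": [0,0,0],"jaw": 0},{"travel": [0,0.001,0],"dr": [0,0,0],"jaw": 0},{"travel": [0,0.001,0],"dr": [0,0,0],"jaw": 0},{"travel": [0,0.001,0],"dr": [0,0,0],"jaw": 0},{"travel": [0,0.001,0],"dr": [0,0,0],"jaw": 0},{"travel": [0,0.001,0],"dr": [0,0,0],"jaw": 0},{"travel": [0,0.001,0],"dr": [0,0,0],"jaw": 0}])

```text
time: 18.05
position: [0.6455, -0.0193, 0.0051]
orientation: [3.141, 0.0, 1.839]
ft_force: [-1.7, -0.7, 1.3]
gripper_width: 0.002
```

```bash
python3 f.py
```

```text
t 18.05 box mm [24.5 -0. ] z 5.1 Fx,Fy box -1.83 -0.19 Fz 1.26 yaw 105.35
```

Emit:
send_rows(deltas=[{"travel": [0,0.001,0],"dr": [0,0,0],"jaw": 0},{"travel": [0,0.001,0],"dr": [0,0,0],"jaw": 0}])

```text
time: 18.25
position: [0.6475, -0.0188, 0.0051]
orientation: [3.141, -0.0, 1.839]
ft_force: [-1.8, -0.0, 0.7]
gripper_width: -0.001
```

```bash
python3 f.py
```

```text
t 18.25 box mm [26.6 -0. ] z 5.1 Fx,Fy box -1.71 0.43 Fz 0.71 yaw 105.35
```

Emit:
send_rows(deltas=[{"travel": [0,0.001,0],"dr": [0,0,0],"jaw": 0},{"travel": [0,0.001,0],"dr": [0,0,0],"jaw": 0}])

```text
time: 18.45
position: [0.6495, -0.0182, 0.0051]
orientation: [3.141, 0.0, 1.839]
ft_force: [-0.4, 1.3, 0.6]
gripper_width: -0.003
```

```bash
python3 f.py
```

```text
t 18.45 box mm [28.7  0. ] z 5.1 Fx,Fy box -0.05 1.33 Fz 0.58 yaw 105.35
```

Emit:
send_rows(deltas=[{"travel": [0,0.001,0],"dr": [0,0,0],"jaw": 0}])

```text
time: 18.55
position: [0.6505, -0.018, 0.0051]
orientation: [3.141, 0.0, 1.839]
ft_force: [-0.7, -0.4, 0.7]
gripper_width: -0.001
```

```bash
python3 f.py
```

```text
t 18.55 box mm [29.7 -0. ] z 5.1 Fx,Fy box -0.8 -0.15 Fz 0.7 yaw 105.35
```

The force has fallen, so the ridge is entering the slot. I make half-millimetre steps to feel the end block.

Emit:
send_rows(deltas=[{"travel": [0,0.0005,0],"dr": [0,0,0],"jaw": 0},{"travel": [0,0.0005,0],"dr": [0,0,0],"jaw": 0}])

```text
time: 18.75
position: [0.6514, -0.0176, 0.0051]
orientation: [3.141, -0.0, 1.839]
ft_force: [1.2, -0.1, 0.5]
gripper_width: -0.002
```

```bash
python3 f.py
```

```text
t 18.75 box mm [30.6  0.1] z 5.1 Fx,Fy box 1.17 -0.4 Fz 0.53 yaw 105.35
```

Emit:
send_rows(deltas=[{"travel": [0,0.0005,0],"dr": [0,0,0],"jaw": 0},{"travel": [0,0.0005,0],"dr": [0,0,0],"jaw": 0}])

```text
time: 18.95
position: [0.6523, -0.0175, 0.0051]
orientation: [3.141, -0.0, 1.839]
ft_force: [0.2, 0.7, -0.0]
gripper_width: -0.0
```

```bash
python3 f.py
```

```text
t 18.95 box mm [31.5  0. ] z 5.1 Fx,Fy box 0.41 0.63 Fz -0.05 yaw 105.35
```

Emit:
send_rows(deltas=[{"travel": [0,0.0005,0],"dr": [0,0,0],"jaw": 0},{"travel": [0,0.0005,0],"dr": [0,0,0],"jaw": 0}])

```text
time: 19.15
position: [0.6531, -0.0173, 0.0051]
orientation: [-3.141, -0.0, 1.839]
ft_force: [-1.1, 0.1, -0.2]
gripper_width: 0.004
```

```bash
python3 f.py
```

```text
t 19.15 box mm [32.3 -0. ] z 5.1 Fx,Fy box -1.08 0.38 Fz -0.23 yaw 105.34
```

Emit:
send_rows(deltas=[{"travel": [0,0.0005,0],"dr": [0,0,0],"jaw": 0}])

```text
time: 19.25
position: [0.6533, -0.0172, 0.0051]
orientation: [-3.141, -0.0, 1.839]
ft_force: [-1.7, -0.1, 1.4]
gripper_width: 0.001
```

```bash
python3 f.py
```

```text
t 19.25 box mm [32.6 -0. ] z 5.1 Fx,Fy box -1.63 0.29 Fz 1.37 yaw 105.35
```

Emit:
send_rows(deltas=[{"travel": [0,0.0005,0],"dr": [0,0,0],"jaw": 0}])

```text
time: 19.35
position: [0.6533, -0.0172, 0.005]
orientation: [-3.14, -0.0, 1.839]
ft_force: [-3.9, -0.1, 3.1]
gripper_width: -0.001
```

```bash
python3 f.py
```

```text
t 19.35 box mm [32.5 -0. ] z 5.0 Fx,Fy box -3.78 0.98 Fz 3.09 yaw 105.34
```

Emit:
send_rows(deltas=[{"travel": [0,0.0005,0],"dr": [0,0,0],"jaw": 0}])

```text
time: 19.45
position: [0.6533, -0.0172, 0.005]
orientation: [-3.139, -0.0, 1.838]
ft_force: [-7.0, -0.7, 4.4]
gripper_width: 0.001
```

```bash
python3 f.py
```

```text
t 19.45 box mm [32.5 -0.1] z 5.0 Fx,Fy box -6.96 1.19 Fz 4.38 yaw 105.34
```

This is a hard stop: the position holds at 32.5 while the force rises to 7 N, 28 mm after the ridge. The lid is home. I back off, lift away and check.

Emit:
send_rows(deltas=[{"travel": [0,-0.002,0],"dr": [0,0,0],"jaw": 0},{"travel": [0,-0.005,0],"dr": [0,0,0],"jaw": 0},{"travel": [0,-0.01,0],"dr": [0,0,0],"jaw": 0},{"travel": [0,-0.01,0],"dr": [0,0,0],"jaw": 0},{"travel": [0,0,-0.02],"dr": [0,0,0],"jaw": 0},{"travel": [0,0,-0.03],"dr": [0,0,0],"jaw": 0},{"travel": [0,0,-0.03],"dr": [0,0,0],"jaw": 0},{"travel": [0.03,0,-0.03],"dr": [0,0,0],"jaw": 0},{"travel": [0.045,0,0],"dr": [0,0,0],"jaw": 0},{"travel": [0.045,0,0],"dr": [0,0,0],"jaw": 0},{"travel": [0.045,0,0],"dr": [0,0,0],"jaw": 0},{"travel": [0.045,0,0],"dr": [0,0,0],"jaw": 0},{"travel": [0.045,0,0],"dr": [0,0,0],"jaw": 0},{"travel": [0.045,0,0],"dr": [0,0,0],"jaw": 0},{"travel": [0.03,0,0],"dr": [0,0,0],"jaw": 0},{"travel": [0,0,0],"dr": [0,0,0],"jaw": 0},{"travel": [0,0,0],"dr": [0,0,0],"jaw": 0}])

```text
time: 21.15
position: [0.5405, 0.2942, 0.1149]
orientation: [-3.141, 0.0, 1.84]
ft_force: [0.5, -0.7, 0.1]
gripper_width: 0.0
```

Run:
```python
from h import *
o=get_obs();print(o['time'],o['position'])
im,d=get_image("top");P=cloud("top",d);q=inbox(P);H=P[...,2]
near=(abs(q[...,0])<.3)&(abs(q[...,1])<.06)
k=near&(H>.055)&(H<.075);print("grip box",k.sum(),np.median(q[k],0)*1000,"-> lid x",np.median(q[k],0)[0]*1000-60)
k=near&(H>.031)&(H<.039)&(abs(q[...,1])<.03);print("lid x extent",q[k].min(0)*1000,q[k].max(0)*1000,np.median(H[k]))
cv2.imwrite("pics/top11.png",cv2.resize(im[:,:,::-1],(800,600)))
cv2.imwrite("pics/top11c.png",cv2.resize(im[110:290,220:330,::-1],None,fx=3.3,fy=3.3,interpolation=cv2.INTER_CUBIC))
```

```text
21.15 [0.54046666 0.2942183  0.11493684]
grip box 280 [284.29972425 -16.35214938] -> lid x 224.2997242468855
lid x extent [-139.89302163  -29.9769158 ] [299.91613159  29.98946057] 0.03533452418941465
```

View pics/top11.png

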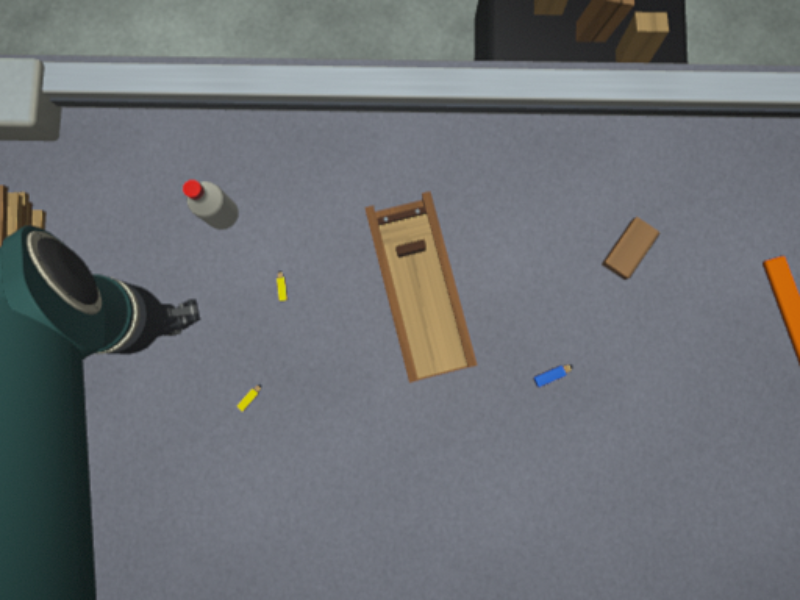

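View pics/top11c.png

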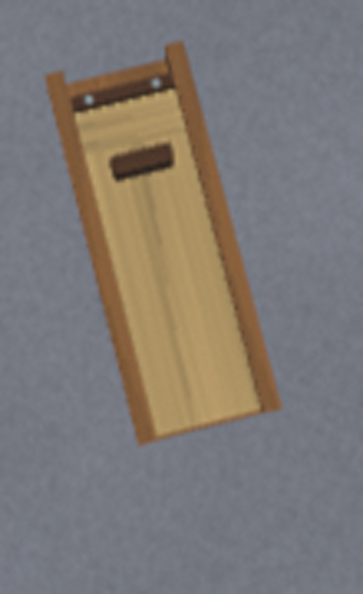

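The top view shows the lid shut, its nose against the dark block at crop (125,100). The glue (205,200), crayon (552,375) and offcut (631,248) are at their starting pixels. I check the lid once more with a tighter window, then hand in.

Run:
```python
from h import *
im,d=get_image("top");P=cloud("top",d);q=inbox(P);H=P[...,2]
near=(abs(q[...,0])<.14)&(abs(q[...,1])<.05)
k=near&(H>.055)&(H<.075);g=np.median(q[k],0)*1000;print("grip",k.sum(),g,"lid x",g[0]-60,"z",np.median(H[k]))
k=near&(H>.031)&(H<.039)&(abs(q[...,1])<.03);print("lid x ext",np.percentile(q[k][:,0],[0.3,99.7])*1000,"lid top z",np.median(H[k]))
i0=np.load("top0.npz")['im'].astype(int)
for nm,(u,v) in dict(glue=(131,125),crayon=(353,240),offcut=(404,159)).items():
    print(nm,"mean pixel diff",abs(i0-im)[v-20:v+20,u-20:u+20].mean().round(2))
print(get_obs()['ft_force']);sign_off()
```

```text
grip 127 [51.48468865  0.37147949] lid x -8.515311346098926 z 0.0651270170358875
lid x ext [-136.97144172  102.77756299] lid top z 0.03530693804776816
glue mean pixel diff 1.28
crayon mean pixel diff 1.29
offcut mean pixel diff 1.28
[ 0.36303944 -0.79779113 -0.25476767]
the job is handed in; nothing more can be done
```

The yellow pencil is in the box, and the lid is over the ridge and home against the end block. I handed the job in at about 21 s of the 51 s allowed; it reports no verdict.

- **Pencil:** I picked the larger of the three yellow stubs, laid it flat on the box floor and let it go before touching the lid. The last view of it before closing put its top at about 18 mm and its sideways offset within a few mm.
- **Lid:** I pushed it from behind the grip bar with closed fingers. The ridge took about 2–3 N in the readings between moves. The force then fell as the ridge went into the slot. The lid stopped firmly about 28 mm after the ridge, where I pressed to about 7 N before backing off.
- **Last checks:** The cameras put the lid's origin at box x of about -7 to -8.5 mm, and the stop felt by the arm gives about -9.5 mm, so these differ by about 2 mm. The limit is 13 mm. The lid is centred and sits in its grooves. The glue bottle, crayon and offcut look unchanged, and the arm is clear.

**What disagreed:**
- **Tool height:** The reported tool height is wrong, as the real fingertips were about 38–40 mm higher than reported. My first grasp therefore closed above the pencil without moving it. I measured the offset from camera depth and allowed for it afterwards.
- **Ridge not read directly:** I could not read the ridge's position. That it has risen is inferred from the force drop and the hard stop.

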